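Clamp the brass plate in the polishing fixture and rock out its setting block

TASK

Lower the blue clamp plate over the fixture's two locating pins until it rests flush on the brass plate, and let go of it. Then take the red-ended setting block by its upper part and work it free of its slot a little at a time, rocking it over towards one end of the slot and then the other at least twice: never yank it, as a straight pull lifts the whole fixture off the bench. The job ends holding: finish with the block still in the gripper, upright and steady about a centimetre clear above its slot, with the fixture, brass and bench clutter left where they were.

Things in the scene. Friction and masses are not known exactly. Their poses are not given: they have to be found in the camera images.
- fixture: Loose polishing fixture, 4.5 kg: grey-green steel base 145 (x) x 150 (y) x 32 mm high, turned up to 0.35 rad either way. Origin: centre of its underside, z up. Slot along y at its low-x end (slot); two upright pins at x +22, y +50 and -50 mm (seat is midway). Pulled up at the slot with over about 30 N it tips off the bench; pushed sideways with over about 25 N it slides.
- slot (a point): Centre of the slot's mouth, in the top face of the base, 32 mm above the bench; axes as the fixture. The slot is 46 mm long (y), 15.5 mm wide (x), 22 mm deep. Two spring plungers in its low-x wall, 12 mm either side of the middle and 14 mm above its floor, press the block against two rails on the other wall.
- seat (a point): Where the middle of the clamp plate's underside lies when flush: midway between the pins, on top of the brass, 36 mm above the bench; axes as the fixture. The pins at y +50 and -50 mm are 10 mm in diameter and stand 25 mm above the base (21 mm above this point); their last 9 mm taper to 3.6 mm.
- block: Setting block: steel, 12 (x) x 40 (y) x 70 mm tall, top 26 mm red, 0.25 kg. Origin: centre of its underside, z up; axes as the fixture when seated, standing 22 mm deep in the slot. Held tight across x. 3 mm free at each end of the slot and bevelled lower corners let it rock along y, top towards +y and -y, about 0.13 rad each way.
- block_grip (a point): Where to grip the block: in its middle, 60 mm above its underside, 10 mm below its top; axes as the block. Grip across the 12 mm thickness (x). A straight pull tips the fixture before it gives. To rock it, lean the gripper over with it, turning about the slot's floor (0.6 to 0.8 N m); sliding sideways only drags the fixture. A swing from 0.1 rad one way to 0.1 the other lets it rise 2 mm at 10 to 20 N pull. Free after rising 14 mm, out at 22.
- brass: Brass lock plate being worked, 80 (x) x 60 (y) x 4 mm, 0.16 kg, lying loose on the fixture's base between the pins, its front edge 2 mm from the setting block. Origin: centre of its underside.
- plate: Blue clamp plate 70 (x) x 130 (y) x 8 mm, about 0.4 kg, two through holes 12 mm in diameter at y +50 and -50 mm, an upright wooden grip 14 (x) x 50 (y) x 30 mm tall in its middle. Origin: centre of its underside, z up. Starts flat on the bench to the left or right of the fixture, turned up to 0.6 rad. Fits either way round.
- plate_grip (a point): Where to hold the wooden grip: in its middle, 28 mm above the plate's underside, 10 mm below the grip's top; axes as the plate. Grip across its 14 mm thickness (x).
- spare_block: Spare setting block lying flat in a wooden tray on the left, 70 x 40 x 12 mm. Leave alone.
- blank_a: Spare brass plate 80 x 60 x 4 mm in the wooden tray (240 x 200 x 55 mm, fixed, left of the bench). Leave alone.
- blank_b: Spare brass plate lying on the other in the tray. Leave alone.
- compound_brown: Brown bar of polishing compound 45 x 110 x 35 mm, beyond the work. Leave alone.
- compound_green: Green bar of polishing compound 40 x 85 x 35 mm, near the robot. Leave alone.
- felt_bob: White felt polishing cone, 44 mm across, 75 mm tall, standing. Leave alone.
- brush: Brush lying on the right. Leave alone.
- screwdriver: Screwdriver lying beyond the work. Leave alone.
- oil: Amber oil bottle 56 mm across, 130 mm tall. Leave alone.
Mind the look-alikes: they are no part of the job. Of the things that look like the plate, the largest one is meant.

How it is judged:
By the outcome, as a careful person would: the job done as asked, in the order asked, and still so for the second after the job is handed in, while the arm keeps its last pose, push and grip.
It also fails if it takes over 64 s, if anything falls off the work surface, if the arm or the gripper's body presses on something with over 40 N, if the wrist force passes 120 N, or if a joint passes its speed limit or range.

ROBOT

A 6-joint arm with a two-finger parallel gripper is mounted at the origin on the work surface. World frame = base frame: x ahead of the robot, y to its left, z up, the work surface at z = 0. Lengths are in m, angles in degrees, forces in N, time in s.
With the tool pointing down it reaches from about 0.4 to 0.825 m from the base axis. Payload 7 kg.
Tool frame: the origin (TCP) lies between the finger pads; the fingertips stand 19 mm ahead of it and the grasp point (between the pads) is the TCP (r.finger_overhang is the distance from the TCP to the fingertips, in m); z points along the fingers, y is the direction in which the jaws open and shut (so a half turn about z gives the same grasp; the last joint's range is limited). The gripper opens to 88 mm and grips with 3 to 60 N. Pads are 19 mm wide; open, the fingers measure 130 mm over their backs; the gripper's body (78 mm by 193 mm) begins 47 mm behind the grasp point.
Start: joints at [-56.144, 20.546, 0.682, 0, -70.136, -16.507], TCP at [0.201, -0.644, 0.246] pointing down, gripper open.
Joint ranges: [-176.03, 176.03], [-82.01, 121.73], [-58.28, 71.71], [-173.87, 95.51], [-174.79, -0.11], [-173.66, 173.66]. Speed limits (degrees/s): [136.94, 136.94, 172.46, 180, 180, 180].

INTERFACE

Orientations are given as [roll, pitch, yaw] about the fixed x, y, z axes, in that order (R = Rz(yaw) Ry(pitch) Rx(roll)).
In Python, from plant import r, optics gives the robot as it stands. The module is installed in compiled form; this text tells all that it offers.
- The arm moves only by the tool step_arm, never from a script. Its argument "increments" is a list of rows, each an object of numbers: "tx", "ty", "tz": the shift along the world's x, y, z in mm; "ax", "ay", "az": the turn, a rotation vector about the world's x, y, z in degrees; "claw": the gripper command: -1 is shut, 1 is fully open, values between are in proportion. In form: [{"tx": .., "ty": .., "tz": .., "ax": .., "ay": .., "az": .., "claw": ..}, ...]. A call has 1 to 12 rows; each row shifts and turns the commanded pose from where the row before left it; what a row does not reach is not made up. A row lasts 1/10 s, in which the tool goes at most 50 mm and 8.59 degrees, less where a joint would pass 70% of its speed; a pose out of reach is approached as far as the arm can. A call with a gripper value outside its range is refused whole. The fingers move at their own pace and stop on an object; "newtons" is the grip in N (left out, the last holds). Time passes only in rows, so rows that do not move let the fingers close. It gives the time, the measured TCP pose, the force and the opening at its end, in the units of the state.
- r.get_state(): the state, without advancing time (a new reading comes with each control period).
- optics.capture(name): name is "scene" or "top" or "wrist"; returns a dict with "image" (400x640x3 uint8, blue, green, red), "depth" (400x640 float32, m along the optical axis (not along the pixel's ray), 0 where there is no reading), "fx", "fy", "cx", "cy" (pixels), "distortion" ([k1, k2, p1, p2, k3] as OpenCV has them; the pictures are not rectified), "R" (3x3) and "t" (3): a world point X has camera coordinates R X + t. Camera axes: x right, y down, z forward; pixel columns grow to the right and rows downward; lengths in m; the calibration is good to about 2 mm. A picture is of the moment at which its call begins.
- r.close_job(): hands the job in, once; it reports no verdict.
The state is a dict: "time_s": time; "joints": joint angles; "qd": joint speeds; "joint_torque": joint torques, N m; "tcp_pos": TCP position; "eef_rot": TCP orientation; "contact_force": force on the tool from outside, world axes, zero at the start; "moment": the same for the moment, N m; "gripper_width": finger opening in m.
Only numpy, scipy, OpenCV 4.12 (cv2) and the standard library are available. Lean on these libraries where they do the work, as an engineer would, in place of code of your own. Each camera call takes 0.05 s, during which the arm holds its last target. There are 200 camera calls.

## Working session

There is one attempt and no reset: what is moved stays moved. The work goes in short steps, Python scripts to look and compute and a tool call to move; the robot and the scene stay as the last step left them, time stands still between calls to the robot, and variables do not carry over. Pictures are saved under pics/ and viewed, about 8 in all and at most 12, crops included, and the job is handed in when it is done.

Besides the shell and the picture viewer there is one more tool, called after "Request:" as name([rows], argument=value, ...), one row to a line, values as JSON. step_arm: Moves the arm, as the interface text tells. Its arguments: {"type":"object","properties":{"increments":{"type":"array","items":{"type":"object","properties":{"tx":{"type":"number"},"ty":{"type":"number"},"tz":{"type":"number"},"ax":{"type":"number"},"ay":{"type":"number"},"az":{"type":"number"},"claw":{"type":"number"}}}},"newtons":{"type":"number"}},"required":["increments"]}

```bash
mkdir -p pics
cat > h.py <<'E'
import numpy as np, cv2
from plant import r, optics
def ray(c,uv):
    K=np.array([[c['fx'],0,c['cx']],[0,c['fy'],c['cy']],[0,0,1.]])
    p=cv2.undistortPoints(np.array(uv,float).reshape(-1,1,2),K,np.array(c['distortion'],float)).reshape(-1,2)
    R=np.array(c['R']);t=np.array(c['t']).ravel()
    return -R.T@t,(R.T@np.c_[p,np.ones(len(p))].T).T
def plane(c,uv,z):
    o,d=ray(c,uv); return o+d*((z-o[2])/d[:,2])[:,None]
def proj(c,X):
    K=np.array([[c['fx'],0,c['cx']],[0,c['fy'],c['cy']],[0,0,1.]])
    R=np.array(c['R'],float)
    return cv2.projectPoints(np.array(X,float).reshape(-1,1,3),cv2.Rodrigues(R)[0],np.array(c['t'],float),K,np.array(c['distortion'],float))[0].reshape(-1,2)
E
python3 - <<'E'
from h import *
print(r.get_state())
for n in("top","scene"):
    c=optics.capture(n); cv2.imwrite(f"pics/{n}0.png",c['image']); np.savez(f"{n}0.npz",**c)
    print(n,c['fx'],c['distortion'],-np.array(c['R']).T@np.array(c['t']).ravel(),np.array(c['R']).round(2).tolist())
E
```

```text
{'time_s': 0.0, 'joints': array([-5.61430652e+01,  2.05905550e+01,  6.32302574e-01, -2.04790058e-02,
       -7.01324580e+01, -1.65069262e+01]), 'qd': array([ 0.10324797,  0.06960321, -0.0469052 ,  0.00107841, -0.0365698 ,
        0.06058082]), 'joint_torque': array([-1.89130878e-03, -5.82725251e+01,  2.93052614e+01,  6.99729592e+00,
        6.85297549e-03, -1.68699376e-04]), 'tcp_pos': array([ 0.20113612, -0.64386186,  0.24462026]), 'eef_rot': array([ 1.79907558e+02, -7.31825009e-03, -1.62656961e+02]), 'contact_force': array([ 0.5506778 , -0.8866522 ,  0.34583552]), 'moment': array([-0.03232732,  0.04299195,  0.02456146]), 'gripper_width': 0.08759477095998956}
top 492.8413436283361 [0.02035196 0.         0.         0.         0.        ] [0.40129641 0.04986895 1.72578271] [[0.01, -1.0, -0.0], [-0.99, -0.01, -0.11], [0.11, 0.01, -0.99]]
scene 485.0440508188456 [-0.1034651  0.         0.         0.         0.       ] [1.41322059 0.78721032 0.91507214] [[-0.65, 0.76, -0.01], [0.46, 0.38, -0.8], [-0.61, -0.53, -0.59]]
```

View pics/top0.png

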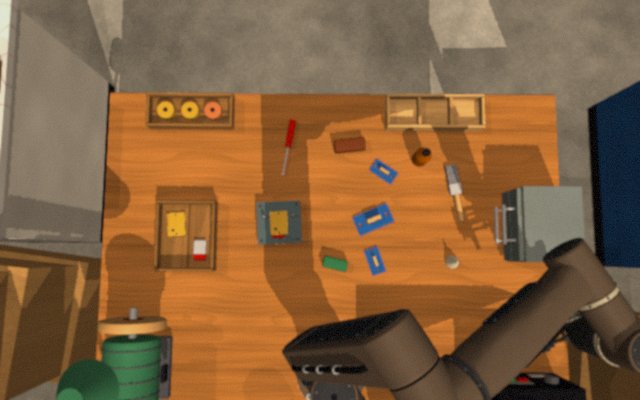

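View pics/scene0.png

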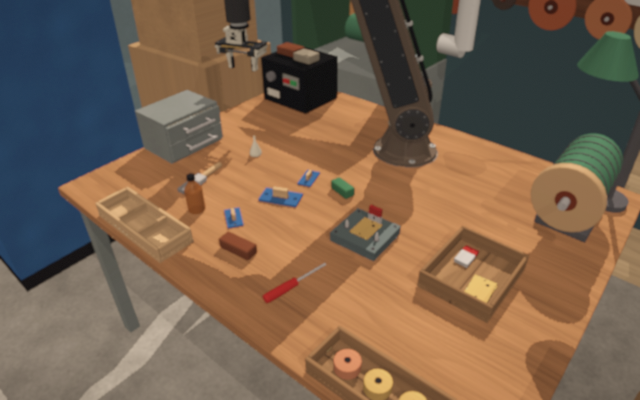

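Top view: three blue plates at (383,171), (374,218) and (375,260). The middle one is clearly the largest, so it is the clamp plate; the other two are small look-alikes. The fixture is at about (279,223), with the red block end at (280,236).

Run:
```python
from h import *
c=np.load("top0.npz"); im=c['image']; hsv=cv2.cvtColor(im,cv2.COLOR_BGR2HSV)
m=cv2.inRange(hsv,(100,130,60),(125,255,255)); m[:150]=0;m[300:]=0;m[:,:300]=0;m[:,450:]=0
m=cv2.morphologyEx(m,cv2.MORPH_CLOSE,np.ones((9,9)))
for k in cv2.findContours(m,0,2)[0]:
    if cv2.contourArea(k)<50: continue
    P=plane(c,k.reshape(-1,2),.008)[:,:2]
    (x,y),(w,h),a=cv2.minAreaRect((P*1000).astype(np.float32)); print('blue',x,y,w,h,a,k.mean(axis=(0,1)))
# fixture: low-saturation/teal
f=cv2.inRange(hsv,(75,20,20),(115,255,160)); f[:190]=0;f[255:]=0;f[:,:245]=0;f[:,315:]=0
f=cv2.morphologyEx(f,cv2.MORPH_CLOSE,np.ones((11,11)))
k=max(cv2.findContours(f,0,2)[0],key=cv2.contourArea)
P=plane(c,k.reshape(-1,2),.032)[:,:2]
print('fix',cv2.minAreaRect((P*1000).astype(np.float32)))
print('red',plane(c,[[280,236]],.07))
cr=cv2.resize(im[150:280,240:420],None,fx=4.4,fy=4.4,interpolation=cv2.INTER_CUBIC); cv2.imwrite("pics/crop1.png",cr)
```

```text
blue 377.0509033203125 -147.22488403320312 82.36366271972656 41.044918060302734 19.404008865356445 [374.38095238 260.        ]
blue 520.6354370117188 -142.29331970214844 62.01683044433594 122.61084747314453 23.2833194732666 [372.57142857 218.97402597]
blue 690.249267578125 -180.2498779296875 81.91998291015625 40.62191390991211 56.07794952392578 [383.05 170.7 ]
fix ((506.72003173828125, 184.50128173828125), (131.59336853027344, 138.14572143554688), 4.459736347198486)
red [[0.45724386 0.17586883 0.07      ]]
```

View pics/crop1.png

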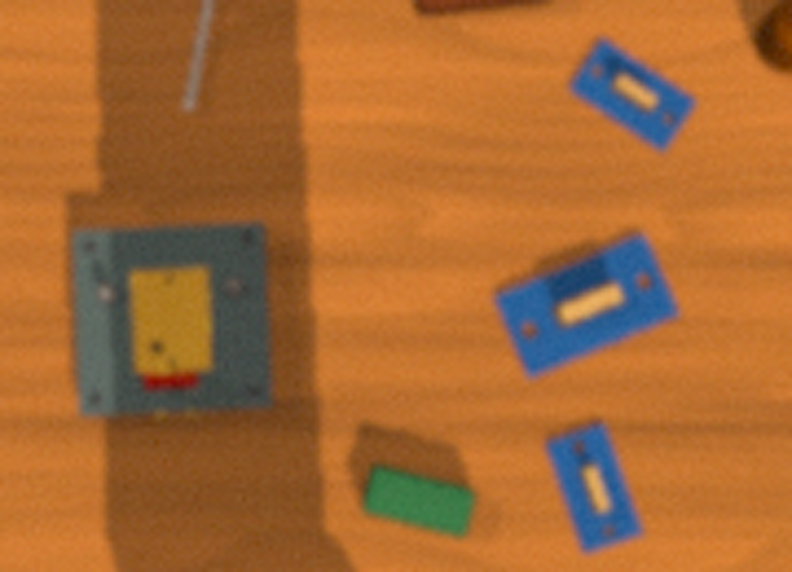

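Crop confirms it: the largest plate is at crop (587,305), with a grip and two big holes; the small ones are at (632,95) and (593,487). Now moving above it.

Request:
step_arm([
  {"tx": 26,"ty": 41,"az": 8,"claw": 1},
  {"tx": 26,"ty": 41,"az": 8,"claw": 1},
  {"tx": 26,"ty": 41,"az": 8,"claw": 1},
  {"tx": 26,"ty": 41,"az": 8,"claw": 1},
  {"tx": 26,"ty": 41,"az": 8,"claw": 1},
  {"tx": 26,"ty": 41,"az": 8,"claw": 1},
  {"tx": 26,"ty": 41,"az": 8,"claw": 1},
  {"tx": 26,"ty": 41,"az": 8,"claw": 1},
  {"tx": 26,"ty": 41,"az": 8,"claw": 1},
  {"tx": 26,"ty": 41,"az": 8,"claw": 1},
  {"tx": 26,"ty": 41,"az": 8,"claw": 1},
  {"tx": 26,"ty": 41,"az": 8,"claw": 1},
], newtons=30)

```text
$.increments[0]: bad value
```

Request:
step_arm([
  {"tx": 7,"ty": 10,"claw": 1},
  {"claw": 1},
  {"claw": 1},
  {"claw": 1},
])

```text
$.increments[0]: bad value
```

```bash
cat > blue.py <<'E'
from h import *
import sys
def run(tag):
    c=optics.capture("wrist"); im=c['image']; cv2.imwrite(f"pics/{tag}.png",im); np.savez(f"{tag}.npz",**c)
    s=r.get_state(); print(s['tcp_pos'],s['eef_rot'],s['time_s'],s['contact_force'])
    return c,im,cv2.cvtColor(im,cv2.COLOR_BGR2HSV)
E
python3 - <<'E'
from blue import *
c,im,hsv=run("w1")
m=cv2.inRange(hsv,(100,130,60),(125,255,255))
m=cv2.morphologyEx(m,cv2.MORPH_CLOSE,np.ones((15,15)))
for k in cv2.findContours(m,0,2)[0]:
    if cv2.contourArea(k)<500: continue
    print(cv2.boundingRect(k),cv2.minAreaRect((plane(c,k.reshape(-1,2),.008)[:,:2]*1000).astype(np.float32)))
E
```

```text
[ 0.20116109 -0.64398288  0.2448632 ] [ 1.79929715e+02 -8.60410932e-03 -1.62653086e+02] 0.15 [-0.17878387  1.07082143  0.4254028 ]
(0, 79, 98, 191) ((332.20709228515625, -958.9364624023438), (260.0423278808594, 113.70206451416016), 0.04542675241827965)
```

View pics/w1.png

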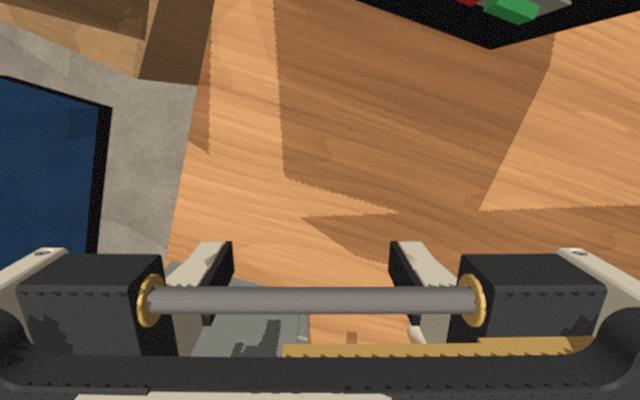

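Arm has not moved (wrist view shows only bench and fingers). Trying rows with all fields.

Request:
step_arm([
  {"tx": 26,"ty": 41,"tz": 0,"ax": 0,"ay": 0,"az": 8,"claw": 1},
], newtons=30)

```text
time_s: 0.25
tcp_pos: [0.2254, -0.6053, 0.2438]
eef_rot: [179.9, -0.1, -154.8]
contact_force: [1.4, 0.7, -0.0]
gripper_width: 0.0876
```

Request:
step_arm([
  {"tx": 26,"ty": 41,"tz": 0,"ax": 0,"ay": 0,"az": 8,"claw": 1},
  {"tx": 26,"ty": 41,"tz": 0,"ax": 0,"ay": 0,"az": 8,"claw": 1},
  {"tx": 26,"ty": 41,"tz": 0,"ax": 0,"ay": 0,"az": 8,"claw": 1},
  {"tx": 26,"ty": 41,"tz": 0,"ax": 0,"ay": 0,"az": 8,"claw": 1},
  {"tx": 26,"ty": 41,"tz": 0,"ax": 0,"ay": 0,"az": 8,"claw": 1},
  {"tx": 26,"ty": 41,"tz": 0,"ax": 0,"ay": 0,"az": 8,"claw": 1},
  {"tx": 26,"ty": 41,"tz": 0,"ax": 0,"ay": 0,"az": 8,"claw": 1},
  {"tx": 26,"ty": 41,"tz": 0,"ax": 0,"ay": 0,"az": 8,"claw": 1},
  {"tx": 26,"ty": 41,"tz": 0,"ax": 0,"ay": 0,"az": 8,"claw": 1},
  {"tx": 26,"ty": 41,"tz": 0,"ax": 0,"ay": 0,"az": 8,"claw": 1},
  {"tx": 26,"ty": 41,"tz": 0,"ax": 0,"ay": 0,"az": 8,"claw": 1},
  {"tx": 7,"ty": 10,"tz": 0,"ax": 0,"ay": 0,"az": 0,"claw": 1},
])

```text
time_s: 1.45
tcp_pos: [0.5222, -0.1389, 0.2454]
eef_rot: [-180.0, 0.0, -66.2]
contact_force: [-0.4, 0.3, 0.1]
gripper_width: 0.0878
```

Request:
step_arm([
  {"tx": 0,"ty": 0,"tz": 0,"ax": 0,"ay": 0,"az": 0,"claw": 1},
  {"tx": 0,"ty": 0,"tz": 0,"ax": 0,"ay": 0,"az": 0,"claw": 1},
])

```text
time_s: 1.65
tcp_pos: [0.5199, -0.1424, 0.2452]
eef_rot: [180.0, 0.0, -66.7]
contact_force: [-0.2, -0.2, -0.3]
gripper_width: 0.0878
```

Run:
```python
from blue import *
c,im,hsv=run("w1")
m=cv2.inRange(hsv,(100,130,60),(125,255,255))
m=cv2.morphologyEx(m,cv2.MORPH_CLOSE,np.ones((15,15)))
for k in cv2.findContours(m,0,2)[0]:
    if cv2.contourArea(k)<500: continue
    print(cv2.boundingRect(k),cv2.minAreaRect((plane(c,k.reshape(-1,2),.008)[:,:2]*1000).astype(np.float32)))
```

```text
[ 0.51967009 -0.14282068  0.24536492] [ 1.79967364e+02  1.45078095e-02 -6.67175991e+01] 1.7 [-0.23860834 -0.84129507 -0.3876994 ]
(378, 188, 74, 39) ((380.1702575683594, -150.83560180664062), (88.40890502929688, 46.670921325683594), 19.287755966186523)
(282, 115, 58, 102) ((521.6021728515625, -145.20835876464844), (67.1801986694336, 125.62548065185547), 23.353748321533203)
(145, 39, 86, 81) ((689.1943359375, -183.18875122070312), (88.31920623779297, 47.14763259887695), 55.88832473754883)
```

View pics/w1.png

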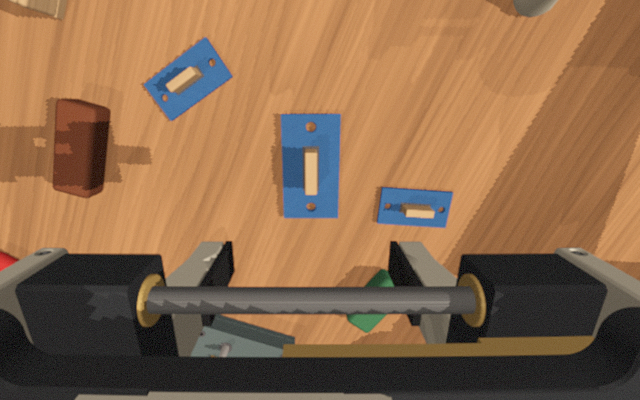

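The wrist view shows the large plate at (310,165), and it agrees with the top view. Measuring holes and grip from this same frame, and the fixture from the top view again, more carefully.

Run:
```python
from h import *
c=np.load("w1.npz"); im=c['image']; hsv=cv2.cvtColor(im,cv2.COLOR_BGR2HSV)
roi=hsv[110:222,278:344]
nb=cv2.bitwise_not(cv2.inRange(roi,(100,130,60),(125,255,255)))
n,l,st,ce=cv2.connectedComponentsWithStats(nb)
for i in range(1,n):
    if st[i,4]>8: print(st[i],ce[i]+[278,110],plane(c,[ce[i]+[278,110]],.008),plane(c,[ce[i]+[278,110]],.038))
print('tcp px',proj(c,[[.5197,-.1428,.2454],[.5197,-.1428,.226]]))
c=np.load("top0.npz"); im=c['image']; hsv=cv2.cvtColor(im,cv2.COLOR_BGR2HSV)
m=cv2.inRange(hsv,(20,150,90),(32,255,255)); m[:205]=0;m[245:]=0;m[:,:262]=0;m[:,295:]=0
k=max(cv2.findContours(m,0,2)[0],key=cv2.contourArea)
print('brass',cv2.minAreaRect((plane(c,k.reshape(-1,2),.036)[:,:2]*1000).astype(np.float32)))
print('pins',plane(c,[[240+107/4.4,150+293/4.4],[240+233/4.4,150+287/4.4]],.055))
```

```text
[   0    0   66  112 1812] [310.89403974 168.41611479] [[ 0.52077837 -0.14502097  0.008     ]] [[ 0.52340112 -0.15103488  0.038     ]]
[ 27  11  12  12 110] [310.26363636 126.30909091] [[ 0.54145482 -0.19100649  0.008     ]] [[ 0.54242472 -0.19334439  0.038     ]]
[ 24  35  18  51 897] [310.5083612  169.55852843] [[ 0.52064654 -0.14352457  0.008     ]] [[ 0.52327983 -0.1496581   0.038     ]]
[27 92 11  9 78] [310.35897436 205.88461538] [[ 0.50214942 -0.10019148  0.008     ]] [[ 0.50626134 -0.109789    0.038     ]]
tcp px [[311.45835445 274.31068117]
 [311.37404395 255.85211273]]
brass ((502.0067138671875, 157.12738037109375), (6.158450603485107, 7.655614852905273), 27.014686584472656)
pins [[0.52322669 0.23124875 0.055     ]
 [0.52847132 0.13398598 0.055     ]]
```

Request:
step_arm([
  {"tx": 1.8,"ty": -2.6,"tz": -35,"ax": 0,"ay": 0,"az": 0,"claw": 1},
  {"tx": 0,"ty": 0,"tz": -45,"ax": 0,"ay": 0,"az": 0,"claw": 1},
  {"tx": 0,"ty": 0,"tz": -45,"ax": 0,"ay": 0,"az": 0,"claw": 0},
  {"tx": 0,"ty": 0,"tz": -40,"ax": 0,"ay": 0,"az": 0,"claw": 0},
  {"tx": 0,"ty": 0,"tz": -25,"ax": 0,"ay": 0,"az": 0,"claw": 0},
  {"tx": 0,"ty": 0,"tz": -15,"ax": 0,"ay": 0,"az": 0,"claw": 0},
  {"tx": 0,"ty": 0,"tz": -10,"ax": 0,"ay": 0,"az": 0,"claw": 0},
  {"tx": 0,"ty": 0,"tz": 0,"ax": 0,"ay": 0,"az": 0,"claw": 0},
  {"tx": 0,"ty": 0,"tz": 0,"ax": 0,"ay": 0,"az": 0,"claw": 0},
])

```text
time_s: 2.6
tcp_pos: [0.5223, -0.1454, 0.0312]
eef_rot: [-180.0, -0.0, -66.7]
contact_force: [0.1, 0.1, 0.9]
gripper_width: 0.0443
```

Request:
step_arm([
  {"tx": 0,"ty": 0,"tz": 0,"ax": 0,"ay": 0,"az": 0,"claw": -0.5},
  {"tx": 0,"ty": 0,"tz": 0,"ax": 0,"ay": 0,"az": 0,"claw": -1},
  {"tx": 0,"ty": 0,"tz": 0,"ax": 0,"ay": 0,"az": 0,"claw": -1},
  {"tx": 0,"ty": 0,"tz": 0,"ax": 0,"ay": 0,"az": 0,"claw": -1},
  {"tx": 0,"ty": 0,"tz": 0,"ax": 0,"ay": 0,"az": 0,"claw": -1},
  {"tx": 0,"ty": 0,"tz": 0,"ax": 0,"ay": 0,"az": 0,"claw": -1},
])

```text
time_s: 3.2
tcp_pos: [0.522, -0.1449, 0.0309]
eef_rot: [180.0, -0.0, -66.6]
contact_force: [-3.0, -0.1, 5.4]
gripper_width: 0.0138
```

Request:
step_arm([
  {"tx": 0,"ty": 0,"tz": 10,"ax": 0,"ay": 0,"az": 0,"claw": -1},
  {"tx": 0,"ty": 0,"tz": 30,"ax": 0,"ay": 0,"az": 0,"claw": -1},
  {"tx": 0,"ty": 0,"tz": 40,"ax": 0,"ay": 0,"az": 0,"claw": -1},
  {"tx": 0,"ty": 0,"tz": 40,"ax": 0,"ay": 0,"az": 0,"claw": -1},
  {"tx": 0,"ty": 0,"tz": 40,"ax": 0,"ay": 0,"az": 0,"claw": -1},
  {"tx": 0,"ty": 0,"tz": 40,"ax": 0,"ay": 0,"az": 0,"claw": -1},
  {"tx": 0,"ty": 0,"tz": 15,"ax": 0,"ay": 0,"az": 0,"claw": -1},
])

```text
time_s: 3.9
tcp_pos: [0.5233, -0.145, 0.2503]
eef_rot: [-179.7, -0.1, -66.6]
contact_force: [0.9, 0.0, -4.9]
gripper_width: 0.0137
```

Run:
```python
from h import *
from scipy.spatial.transform import Rotation as Ro
s=r.get_state(); print(s['tcp_pos'],s['eef_rot'],s['gripper_width'],s['contact_force'],s['joints'])
c=np.load("w1.npz"); o=-c['R'].T@c['t'].ravel()
T=Ro.from_euler('xyz',[180,0,-66.7],degrees=True).as_matrix(); p=np.array([.5197,-.1428,.2454])
print('cam in tool',T.T@(o-p)); print((c['R']@T).round(3))
# plate front corner in tool frame when held (plate underside z=+.030)
for X in ([.065,.035,.022],[.065,-.035,.022],[.05,0,.022]): print(proj(c,[T@np.array(X)+p]))
# where a top-of-pin point appears for TCP at candidate poses: vector in tool frame (x ahead, z down)
for a in (.0,.05,.1,.15,.2): print(a,proj(c,[T@np.array([a,0,.19])+p]))
```

```text
[ 0.52328109 -0.14500238  0.25030047] [-1.79691214e+02 -1.46442562e-01 -6.66279613e+01] 0.013693952176535712 [ 0.8612999   0.00923158 -4.92992738] [ 5.22678285e+00  7.73232601e+00 -1.58861963e+01  4.70473285e-02
 -6.60424490e+01  1.81266736e+01]
cam in tool [ 0.08454042 -0.00048823 -0.13788848]
[[ 0.001  1.    -0.   ]
 [-0.95   0.001 -0.312]
 [-0.312  0.001  0.95 ]]
[[380.60756969 138.66710348]]
[[242.52265728 138.52019823]]
[[311.52444815 167.61316078]]
0.0 [[311.02723014 180.05939889]]
0.05 [[311.09142964 133.11194889]]
0.1 [[311.16150172  81.65407281]]
0.15 [[311.23794717  25.24742886]]
0.2 [[311.32119041 -36.51597759]]
```

Request:
step_arm([
  {"tx": -10,"ty": 40,"tz": 4,"ax": 0,"ay": 0,"az": -2,"claw": -1},
  {"tx": -10,"ty": 40,"tz": 4,"ax": 0,"ay": 0,"az": -2,"claw": -1},
  {"tx": -10,"ty": 40,"tz": 4,"ax": 0,"ay": 0,"az": -2,"claw": -1},
  {"tx": -10,"ty": 40,"tz": 4,"ax": 0,"ay": 0,"az": -2,"claw": -1},
  {"tx": -10,"ty": 40,"tz": 4,"ax": 0,"ay": 0,"az": -2,"claw": -1},
  {"tx": -10,"ty": 40,"tz": 4,"ax": 0,"ay": 0,"az": -2,"claw": -1},
  {"tx": -10,"ty": 40,"tz": 4,"ax": 0,"ay": 0,"az": -2,"claw": -1},
  {"tx": -10,"ty": 40,"tz": 4,"ax": 0,"ay": 0,"az": -2,"claw": -1},
  {"tx": -10,"ty": 40,"tz": 4,"ax": 0,"ay": 0,"az": -2,"claw": -1},
  {"tx": -10,"ty": 30,"tz": 0,"ax": 0,"ay": 0,"az": -2,"claw": -1},
  {"tx": 0,"ty": 5,"tz": 0,"ax": 0,"ay": 0,"az": 0,"claw": -1},
  {"tx": 0,"ty": 0,"tz": 0,"ax": 0,"ay": 0,"az": 0,"claw": -1},
])

```text
time_s: 5.1
tcp_pos: [0.4213, 0.2508, 0.2813]
eef_rot: [179.9, -0.0, -86.5]
contact_force: [-0.4, -0.7, -4.5]
gripper_width: 0.0137
```

Request:
step_arm([
  {"tx": 0,"ty": 0,"tz": 0,"ax": 0,"ay": 0,"az": 0,"claw": -1},
  {"tx": 0,"ty": 0,"tz": 0,"ax": 0,"ay": 0,"az": 0,"claw": -1},
])

```text
time_s: 5.3
tcp_pos: [0.4221, 0.2491, 0.2815]
eef_rot: [180.0, -0.0, -86.7]
contact_force: [0.2, -0.2, -3.9]
gripper_width: 0.014
```

Run:
```python
from blue import *
c,im,hsv=run("w2")
```

```text
[0.42219488 0.24913472 0.2815439 ] [ 1.79988175e+02 -7.18000910e-03 -8.67181733e+01] 5.35 [ 0.28279587 -0.79463022 -3.57519506]
```

View pics/w2.png

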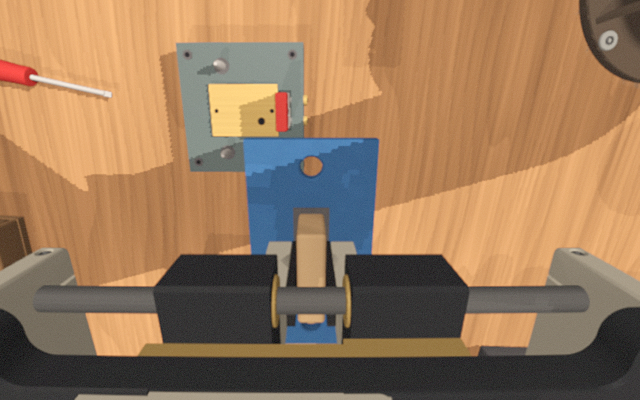

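View: fixture at (178–305, 43–172), pins at about (220,66) and (227,153), block's red end at (282,111), held plate's front hole at (312,166). Enlarging the fixture.

Run:
```python
from h import *
c=np.load("w2.npz"); im=c['image']
a=cv2.resize(im[40:175,172:312],None,fx=4.2,fy=4.2,interpolation=cv2.INTER_CUBIC); cv2.imwrite("pics/c2.png",a)
hsv=cv2.cvtColor(im,cv2.COLOR_BGR2HSV)
b=cv2.inRange(hsv,(100,130,40),(125,255,255)); roi=cv2.bitwise_not(b)[145:190,290:335]
n,l,st,ce=cv2.connectedComponentsWithStats(roi)
for i in range(1,n): print('hole',st[i],ce[i]+[290,145],plane(c,[ce[i]+[290,145]],.2815-.031+.008),plane(c,[ce[i]+[290,145]],.2815-.031+.004))
m=cv2.inRange(hsv,(18,90,90),(32,255,255)); m[:70]=0; m[137:]=0; m[:,:200]=0; m[:,285:]=0
m=cv2.morphologyEx(m,cv2.MORPH_CLOSE,np.ones((7,7)))
m=cv2.morphologyEx(m,cv2.MORPH_OPEN,np.ones((7,7)))
k=max(cv2.findContours(m,0,2)[0],key=cv2.contourArea)
print('brass',cv2.minAreaRect((plane(c,k.reshape(-1,2),.036)[:,:2]*1000).astype(np.float32)))
m=cv2.inRange(hsv,(75,15,30),(110,110,220)); m[:38]=0; m[175:]=0; m[:,:172]=0; m[:,310:]=0;m[136:,240:]=0
k=cv2.convexHull(np.vstack([q for q in cv2.findContours(m,0,2)[0] if cv2.contourArea(q)>100])).reshape(-1,2)
q=cv2.approxPolyDP(k,6,True).reshape(-1,2);print(q.tolist(),(plane(c,q,.032)*1000).round(1).tolist())
```

```text
hole [8 8 1 1 1] [298. 153.] [[0.43208264 0.19182371 0.2585    ]] [[0.43220586 0.19250281 0.2545    ]]
hole [  9  10  25  22 404] [311.05445545 165.7549505 ] [[0.42494892 0.19812686 0.2585    ]] [[0.42489502 0.19896246 0.2545    ]]
hole [27 34  1  1  1] [317. 179.] [[0.42138066 0.20507572 0.2585    ]] [[0.42123816 0.20608386 0.2545    ]]
brass ((505.5367736816406, 182.90394592285156), (80.68543243408203, 59.53058624267578), 3.114896535873413)Traceback (most recent call last):
  File "<stdin>", line 14, in <module>
    return _nx.concatenate(arrs, 0, dtype=dtype, casting=casting)
           ~~~~~~~~~~~~~~~^^^^^^^^^^^^^^^^^^^^^^^^^^^^^^^^^^^^^^^
ValueError: need at least one array to concatenate
```

View pics/c2.png

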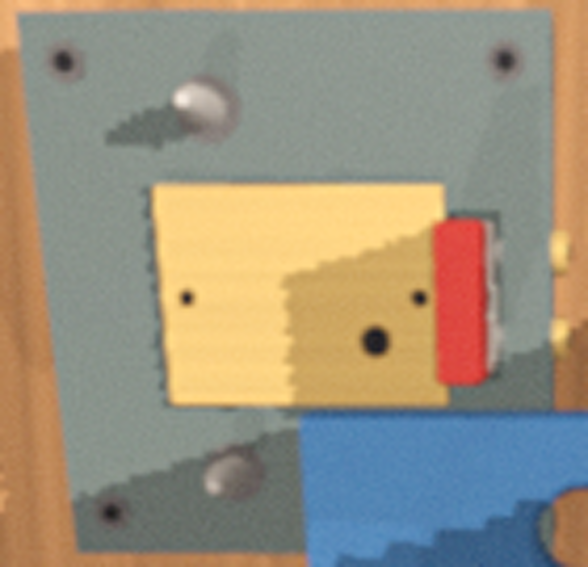

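Run:
```python
from h import *
c=np.load("w2.npz")
f=lambda L:np.array(L)/4.2+[171.6,39.6]
np.set_printoptions(suppress=True,precision=4)
cases={'tips':([[190,99],[222,479]],.057),'bases':([[207,108],[241,470]],.032),'screwL':([[64,62],[111,513]],.032),'screwTop':([[64,62],[505,61]],.032),
'red':([[462,300],[462,300]],.070),'redtopcorners':([[435,222],[438,382]],.070),'outerR':([[487,222],[484,384]],.070),'edgesTop':([[20,15],[552,11]],.032),'edgeL':([[20,15],[79,551]],.032)}
for k,(p,z) in cases.items():
    P=plane(c,f(p),z)[:,:2]; d=P[0]-P[1]; print(k,P*1000,'mid',P.mean(0)*1000,'len',np.hypot(*d)*1000,'ang',np.degrees(np.arctan2(d[1],d[0])))
```

```text
tips [[529.8284 134.117 ]
 [523.9709 231.6721]] mid [526.8997 182.8945] len 97.73085770386085 ang -86.56392796781886
bases [[532.3087 134.0752]
 [524.9381 233.3016]] mid [528.6234 183.6884] len 99.4997353260633 ang -85.75187199253023
screwL [[570.9946 124.4151]
 [564.2734 248.433 ]] mid [567.634  186.4241] len 124.1998443659581 ang -86.89783114775784
screwTop [[570.9946 124.4151]
 [451.2557 117.7778]] mid [511.1252 121.0965] len 119.92271042790978 ang 3.172765844445021
red [[457.6412 179.4132]
 [457.6412 179.4132]] mid [457.6412 179.4132] len 0.0 ang 0.0
redtopcorners [[465.0348 160.7606]
 [463.2877 200.482 ]] mid [464.1613 180.6213] len 39.75979094871207 ang -87.48150113515005
outerR [[451.915  160.017 ]
 [451.2496 200.3095]] mid [451.5823 180.1633] len 40.297966897788314 ang -89.0538606795786
edgesTop [[582.2658 113.2731]
 [439.1771 104.7034]] mid [510.7215 108.9882] len 143.34505218797227 ang 3.427378695219719
edgeL [[582.2658 113.2731]
 [574.6143 260.6683]] mid [578.44   186.9707] len 147.59373249482883 ang -87.0283690210955
```

Fixture centre is about (507.7, 183.1), yaw 3.2°. Seat is about (529.2, 184.0). Block is at (457.8, 180). Hovering the plate above the pins.

Request:
step_arm([
  {"tx": 27,"ty": -16,"tz": -20,"ax": 0,"ay": 0,"az": 0,"claw": -1},
  {"tx": 27,"ty": -16,"tz": -30,"ax": 0,"ay": 0,"az": 0,"claw": -1},
  {"tx": 27,"ty": -16,"tz": -30,"ax": 0,"ay": 0,"az": 0,"claw": -1},
  {"tx": 26,"ty": -16.4,"tz": -30,"ax": 0,"ay": 0,"az": 0,"claw": -1},
  {"tx": 0,"ty": 0,"tz": -35,"ax": 0,"ay": 0,"az": 0,"claw": -1},
  {"tx": 0,"ty": 0,"tz": -25,"ax": 0,"ay": 0,"az": 0,"claw": -1},
  {"tx": 0,"ty": 0,"tz": -10,"ax": 0,"ay": 0,"az": 0,"claw": -1},
  {"tx": 0,"ty": 0,"tz": 0,"ax": 0,"ay": 0,"az": 0,"claw": -1},
  {"tx": 0,"ty": 0,"tz": 0,"ax": 0,"ay": 0,"az": 0,"claw": -1},
  {"tx": 0,"ty": 0,"tz": 0,"ax": 0,"ay": 0,"az": 0,"claw": -1},
])

```text
time_s: 6.35
tcp_pos: [0.53, 0.1864, 0.1034]
eef_rot: [-179.8, 0.1, -86.6]
contact_force: [-0.6, 0.3, -4.2]
gripper_width: 0.014
```

Run:
```python
from blue import *
c,im,hsv=run("w3")
a=cv2.resize(im[110:260,230:400],None,fx=4,fy=4,interpolation=cv2.INTER_CUBIC); cv2.imwrite("pics/c3.png",a)
```

```text
[0.52984994 0.18645201 0.10326256] [-1.79854906e+02  8.82043195e-02 -8.66191981e+01] 6.4 [-0.78499711 -0.41411993 -3.78335249]
```

View pics/c3.png

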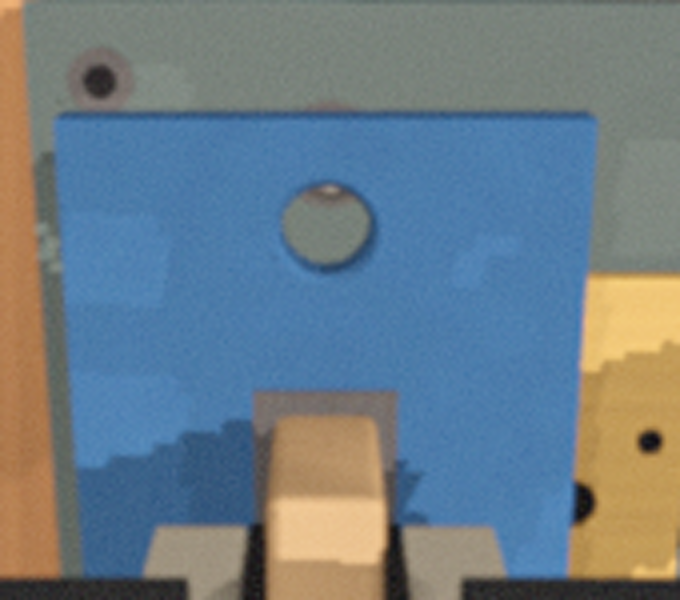

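Run:
```python
from h import *
c=np.load("w3.npz"); f=lambda L:np.array(L)/4+[229.6,109.6]
np.set_printoptions(suppress=True,precision=2)
print('hole top',plane(c,f([[327,226]]),.1033-.031+.008)*1000)
print('tip',plane(c,f([[330,186]]),.057)*1000)
print('base back edge',plane(c,f([[328,103]]),.032)*1000)
print('screw',plane(c,f([[99,81]]),.032)*1000)
```

```text
hole top [[532.82 135.67  80.3 ]]
tip [[532.46 134.56  57.  ]]
base back edge [[533.33 125.27  32.  ]]
screw [[571.16 123.92  32.  ]]
```

Through the hole the pin tip shows at (330,190), columns aligned. A 1.5 mm shift in y is needed, then down gently.

Request:
step_arm([
  {"tx": -0.3,"ty": -1.5,"tz": -6,"ax": 0,"ay": 0,"az": 0,"claw": -1},
  {"tx": 0,"ty": 0,"tz": -5,"ax": 0,"ay": 0,"az": 0,"claw": -1},
  {"tx": 0,"ty": 0,"tz": -3,"ax": 0,"ay": 0,"az": 0,"claw": -1},
  {"tx": 0,"ty": 0,"tz": -3,"ax": 0,"ay": 0,"az": 0,"claw": -1},
  {"tx": 0,"ty": 0,"tz": -3,"ax": 0,"ay": 0,"az": 0,"claw": -1},
  {"tx": 0,"ty": 0,"tz": -2,"ax": 0,"ay": 0,"az": 0,"claw": -1},
  {"tx": 0,"ty": 0,"tz": 0,"ax": 0,"ay": 0,"az": 0,"claw": -1},
])

```text
time_s: 7.1
tcp_pos: [0.5287, 0.1842, 0.0792]
eef_rot: [180.0, -0.0, -86.7]
contact_force: [-0.3, -0.5, -3.8]
gripper_width: 0.014
```

Request:
step_arm([
  {"tx": 0,"ty": 0,"tz": -2,"ax": 0,"ay": 0,"az": 0,"claw": -1},
  {"tx": 0,"ty": 0,"tz": -2,"ax": 0,"ay": 0,"az": 0,"claw": -1},
  {"tx": 0,"ty": 0,"tz": -2,"ax": 0,"ay": 0,"az": 0,"claw": -1},
  {"tx": 0,"ty": 0,"tz": 0,"ax": 0,"ay": 0,"az": 0,"claw": -1},
])

```text
time_s: 7.5
tcp_pos: [0.5289, 0.1842, 0.0734]
eef_rot: [-180.0, -0.0, -86.7]
contact_force: [1.4, -1.1, -4.2]
gripper_width: 0.0137
```

Request:
step_arm([
  {"tx": 0,"ty": 0,"tz": -2,"ax": 0,"ay": 0,"az": 0,"claw": -1},
  {"tx": 0,"ty": 0,"tz": -2,"ax": 0,"ay": 0,"az": 0,"claw": -1},
  {"tx": 0,"ty": 0,"tz": -1,"ax": 0,"ay": 0,"az": 0,"claw": -1},
  {"tx": 0,"ty": 0,"tz": 0,"ax": 0,"ay": 0,"az": 0,"claw": -1},
])

```text
time_s: 7.9
tcp_pos: [0.5288, 0.1842, 0.0684]
eef_rot: [-180.0, -0.0, -86.7]
contact_force: [2.0, -0.3, -4.1]
gripper_width: 0.0141
```

Request:
step_arm([
  {"tx": 0,"ty": 0,"tz": -1,"ax": 0,"ay": 0,"az": 0,"claw": -1},
  {"tx": 0,"ty": 0,"tz": -0.5,"ax": 0,"ay": 0,"az": 0,"claw": -1},
  {"tx": 0,"ty": 0,"tz": 0,"ax": 0,"ay": 0,"az": 0,"claw": -1},
  {"tx": 0,"ty": 0,"tz": 0,"ax": 0,"ay": 0,"az": 0,"claw": -1},
])

```text
time_s: 8.3
tcp_pos: [0.5288, 0.1843, 0.0671]
eef_rot: [-180.0, 0.0, -86.7]
contact_force: [2.2, -1.2, -3.0]
gripper_width: 0.014
```

Request:
step_arm([
  {"tx": 0,"ty": 0,"tz": -0.6,"ax": 0,"ay": 0,"az": 0,"claw": -1},
  {"tx": 0,"ty": 0,"tz": 0,"ax": 0,"ay": 0,"az": 0,"claw": -1},
  {"tx": 0,"ty": 0,"tz": 0,"ax": 0,"ay": 0,"az": 0,"claw": -1},
])

```text
time_s: 8.6
tcp_pos: [0.5289, 0.1843, 0.0668]
eef_rot: [-180.0, 0.0, -86.6]
contact_force: [0.0, -1.3, 3.9]
gripper_width: 0.0135
```

Seated (contact at the expected height). Releasing with a narrow opening, since a full opening would hit the block.

Request:
step_arm([
  {"tx": 0,"ty": 0,"tz": 0,"ax": 0,"ay": 0,"az": 0,"claw": -0.3},
  {"tx": 0,"ty": 0,"tz": 0,"ax": 0,"ay": 0,"az": 0,"claw": -0.3},
  {"tx": 0,"ty": 0,"tz": 0,"ax": 0,"ay": 0,"az": 0,"claw": -0.3},
  {"tx": 0,"ty": 0,"tz": 10,"ax": 0,"ay": 0,"az": 0,"claw": -0.3},
  {"tx": 0,"ty": 0,"tz": 25,"ax": 0,"ay": 0,"az": 0,"claw": -0.3},
  {"tx": 0,"ty": 0,"tz": 35,"ax": 0,"ay": 0,"az": 0,"claw": -0.3},
  {"tx": 0,"ty": 10,"tz": 30,"ax": 0,"ay": 0,"az": 0,"claw": -0.3},
  {"tx": -20,"ty": 20,"tz": 20,"ax": 0,"ay": 0,"az": 0,"claw": -0.3},
  {"tx": -20,"ty": 20,"tz": 0,"ax": 0,"ay": 0,"az": 0,"claw": -0.3},
  {"tx": 0,"ty": 0,"tz": 0,"ax": 0,"ay": 0,"az": 0,"claw": -0.3},
  {"tx": 0,"ty": 0,"tz": 0,"ax": 0,"ay": 0,"az": 0,"claw": -0.3},
  {"tx": 0,"ty": 0,"tz": 0,"ax": 0,"ay": 0,"az": 0,"claw": -0.3},
])

```text
time_s: 9.8
tcp_pos: [0.4889, 0.234, 0.1866]
eef_rot: [-180.0, -0.0, -86.6]
contact_force: [0.1, 0.6, -0.1]
gripper_width: 0.0308
```

Run:
```python
from blue import *
c,im,hsv=run("w4")
m=cv2.inRange(hsv,(100,130,40),(125,255,255)); m=cv2.morphologyEx(m,cv2.MORPH_CLOSE,np.ones((25,25)))
k=max(cv2.findContours(m,0,2)[0],key=cv2.contourArea)
print('plate',cv2.boundingRect(k),cv2.minAreaRect((plane(c,k.reshape(-1,2),.044)[:,:2]*1000).astype(np.float32)))
a=cv2.inRange(hsv,(0,150,60),(8,255,255))|cv2.inRange(hsv,(172,150,60),(180,255,255))
for k in cv2.findContours(a,0,2)[0]:
    if cv2.contourArea(k)>100: print('red',cv2.boundingRect(k),cv2.minAreaRect((plane(c,k.reshape(-1,2),.080)[:,:2]*1000).astype(np.float32)))
```

```text
[0.48900341 0.23378839 0.18641594] [ 1.79985712e+02 -1.96290347e-02 -8.66759451e+01] 9.85 [ 0.0181264  -0.39299438  0.12613392]
plate (225, 59, 84, 148) ((528.9876708984375, 184.71005249023438), (69.14391326904297, 128.69590759277344), 3.204348564147949)
red (344, 115, 19, 52) ((459.6079406738281, 179.1396942138672), (13.615008354187012, 39.37287521362305), 2.9839093685150146)
red (0, 74, 29, 28) ((718.5834350585938, 154.31494140625), (18.56919288635254, 21.762413024902344), 78.85865020751953)
```

View pics/w4.png

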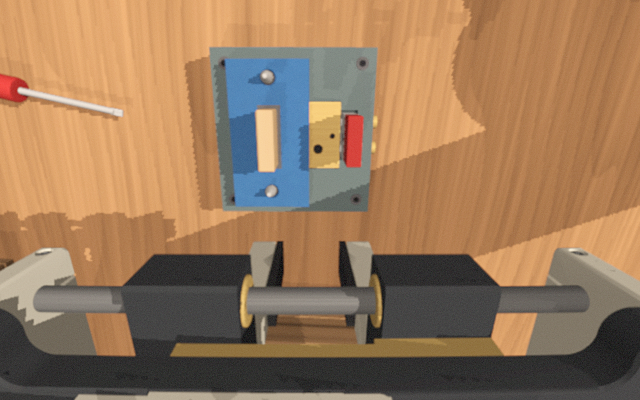

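Plate lies flush at (529.0,184.7), 69×129 mm at z=44 mm, pins through both holes at (267,77) and (272,190). Block's red end is at (353,140). Going to the block.

Request:
step_arm([
  {"tx": -15,"ty": -27,"tz": -10,"ax": 0,"ay": 0,"az": 0,"claw": -0.3},
  {"tx": -15.7,"ty": -26.8,"tz": -25,"ax": 0,"ay": 0,"az": 0,"claw": -0.3},
  {"tx": 0,"ty": 0,"tz": -30,"ax": 0,"ay": 0,"az": 0,"claw": -0.3},
  {"tx": 0,"ty": 0,"tz": -11,"ax": 0,"ay": 0,"az": 0,"claw": -0.3},
  {"tx": 0,"ty": 0,"tz": 0,"ax": 0,"ay": 0,"az": 0,"claw": -0.3},
  {"tx": 0,"ty": 0,"tz": 0,"ax": 0,"ay": 0,"az": 0,"claw": -0.3},
  {"tx": 0,"ty": 0,"tz": 0,"ax": 0,"ay": 0,"az": 0,"claw": -0.3},
])

```text
time_s: 10.55
tcp_pos: [0.459, 0.1812, 0.1115]
eef_rot: [-179.9, 0.0, -86.6]
contact_force: [-0.3, -0.4, 0.3]
gripper_width: 0.0305
```

Run:
```python
from blue import *
c,im,hsv=run("w5")
a=cv2.inRange(hsv,(0,150,60),(8,255,255))|cv2.inRange(hsv,(172,150,60),(180,255,255))
for k in cv2.findContours(a,0,2)[0]:
    if cv2.contourArea(k)>100: print('red',cv2.boundingRect(k),cv2.minAreaRect((plane(c,k.reshape(-1,2),.080)[:,:2]*1000).astype(np.float32)))
cv2.imwrite("pics/c5.png",im[130:330,220:400].repeat(3,0).repeat(3,1))
```

```text
[0.45889287 0.181212   0.11146391] [-1.79916241e+02  5.71649215e-02 -8.66319403e+01] 10.6 [0.43550764 0.70754407 1.11786929]
red (303, 201, 20, 71) ((458.472900390625, 175.19296264648438), (11.372785568237305, 45.56947708129883), 3.4299354553222656)
```

View pics/c5.png

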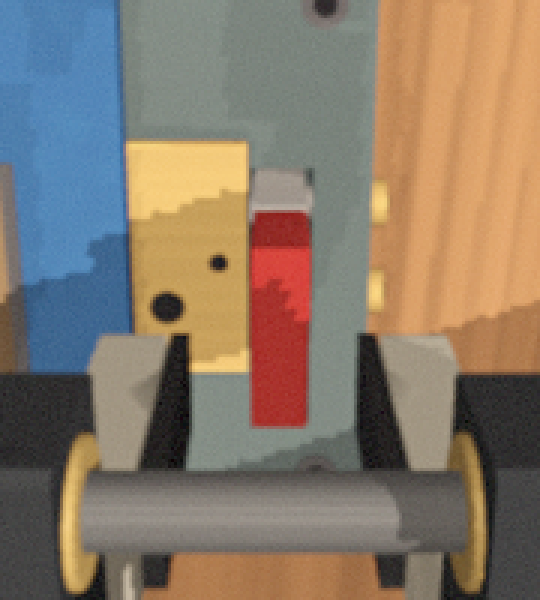

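Block lies centred between the fingers: top face from (280,247) to (280,426), far face seen above it.

Run:
```python
from h import *
c=np.load("w5.npz"); print(plane(c,[[313,272],[313.5,212]],.080)*1000)
```

```text
[[456.72351918 198.61820534  80.        ]
 [458.87390078 159.10492752  80.        ]]
```

Request:
step_arm([
  {"tx": -0.5,"ty": -1,"tz": -15,"ax": 0,"ay": 0,"az": -0.1,"claw": -0.3},
  {"tx": 0,"ty": 0,"tz": -15,"ax": 0,"ay": 0,"az": 0,"claw": -0.3},
  {"tx": 0,"ty": 0,"tz": -11,"ax": 0,"ay": 0,"az": 0,"claw": -0.3},
  {"tx": 0,"ty": 0,"tz": 0,"ax": 0,"ay": 0,"az": 0,"claw": -0.3},
  {"tx": 0,"ty": 0,"tz": 0,"ax": 0,"ay": 0,"az": 0,"claw": -0.3},
])

```text
time_s: 11.1
tcp_pos: [0.4578, 0.1797, 0.0698]
eef_rot: [-180.0, -0.0, -86.7]
contact_force: [0.0, -0.1, 0.2]
gripper_width: 0.0307
```

Request:
step_arm([
  {"tx": 0.2,"ty": -0.7,"tz": 0,"ax": 0,"ay": 0,"az": 0,"claw": -0.6},
  {"tx": 0,"ty": 0,"tz": 0,"ax": 0,"ay": 0,"az": 0,"claw": -1},
  {"tx": 0,"ty": 0,"tz": 0,"ax": 0,"ay": 0,"az": 0,"claw": -1},
  {"tx": 0,"ty": 0,"tz": 0,"ax": 0,"ay": 0,"az": 0,"claw": -1},
  {"tx": 0,"ty": 0,"tz": 0,"ax": 0,"ay": 0,"az": 0,"claw": -1},
], newtons=60)

```text
time_s: 11.6
tcp_pos: [0.458, 0.1789, 0.0699]
eef_rot: [-180.0, 0.0, -86.7]
contact_force: [-1.1, 1.3, 4.8]
gripper_width: 0.0116
```

Request:
step_arm([
  {"tx": -0.07,"ty": 1.2,"tz": 0.2,"ax": -1.14,"ay": -0.06,"az": 0,"claw": -1},
  {"tx": -0.07,"ty": 1.2,"tz": 0.2,"ax": -1.14,"ay": -0.06,"az": 0,"claw": -1},
  {"tx": -0.07,"ty": 1.2,"tz": 0,"ax": -1.14,"ay": -0.06,"az": 0,"claw": -1},
  {"tx": -0.07,"ty": 1.2,"tz": 0,"ax": -1.14,"ay": -0.06,"az": 0,"claw": -1},
  {"tx": -0.07,"ty": 1.2,"tz": 0,"ax": -1.14,"ay": -0.06,"az": 0,"claw": -1},
  {"tx": 0,"ty": 0,"tz": 0,"ax": 0,"ay": 0,"az": 0,"claw": -1},
  {"tx": 0,"ty": 0,"tz": 0,"ax": 0,"ay": 0,"az": 0,"claw": -1},
])

```text
time_s: 12.3
tcp_pos: [0.4576, 0.1845, 0.0703]
eef_rot: [180.0, -5.8, -86.7]
contact_force: [0.5, -2.5, 5.4]
gripper_width: 0.0118
```

Run:
```python
from h import *
s=r.get_state(); print(s['tcp_pos'],s['eef_rot'],s['contact_force'],s['moment'],s['joints'])
```

```text
[0.45762562 0.18454172 0.070259  ] [179.98680529  -5.80646655 -86.6925892 ] [ 0.49804275 -2.50074962  5.41476776] [-0.89822279 -0.05528906 -0.07781402] [ 47.98664919  15.8562398  -35.61556582   6.06530431 -42.78769643
 -49.28612758]
```

Request:
step_arm([
  {"tx": 0,"ty": 0,"tz": 0.4,"ax": 0,"ay": 0,"az": 0,"claw": -1},
  {"tx": 0.09,"ty": -1.5,"tz": 0.5,"ax": 1.43,"ay": 0.08,"az": 0,"claw": -1},
  {"tx": 0.09,"ty": -1.5,"tz": 0.4,"ax": 1.43,"ay": 0.08,"az": 0,"claw": -1},
  {"tx": 0.09,"ty": -1.5,"tz": 0.3,"ax": 1.43,"ay": 0.08,"az": 0,"claw": -1},
  {"tx": 0.09,"ty": -1.5,"tz": 0.3,"ax": 1.43,"ay": 0.08,"az": 0,"claw": -1},
  {"tx": 0.09,"ty": -1.5,"tz": 0.2,"ax": 1.43,"ay": 0.08,"az": 0,"claw": -1},
  {"tx": 0.09,"ty": -1.5,"tz": 0.2,"ax": 1.43,"ay": 0.08,"az": 0,"claw": -1},
  {"tx": 0.09,"ty": -1.5,"tz": 0.1,"ax": 1.43,"ay": 0.08,"az": 0,"claw": -1},
  {"tx": 0.09,"ty": -1.5,"tz": 0,"ax": 1.43,"ay": 0.08,"az": 0,"claw": -1},
  {"tx": 0,"ty": 0,"tz": 0,"ax": 0,"ay": 0,"az": 0,"claw": -1},
])

```text
time_s: 13.3
tcp_pos: [0.4582, 0.174, 0.0715]
eef_rot: [-180.0, 5.9, -86.8]
contact_force: [-1.1, 8.9, -9.4]
gripper_width: 0.0117
```

```bash
cat > s.py <<'E'
from h import *
s=r.get_state(); print(s['time_s'],s['tcp_pos'].round(4),s['eef_rot'].round(2),s['contact_force'].round(1),s['moment'].round(2),s['gripper_width'])
E
python3 s.py
```

```text
13.3 [0.4582 0.174  0.0715] [-180.      5.91  -86.84] [-1.1  8.9 -9.4] [2.97 0.32 0.02] 0.011650001783006823
```

Request:
step_arm([
  {"tx": -0.09,"ty": 1.5,"tz": 0.3,"ax": -1.43,"ay": -0.08,"az": 0,"claw": -1},
  {"tx": -0.09,"ty": 1.5,"tz": 0.3,"ax": -1.43,"ay": -0.08,"az": 0,"claw": -1},
  {"tx": -0.09,"ty": 1.5,"tz": 0.3,"ax": -1.43,"ay": -0.08,"az": 0,"claw": -1},
  {"tx": -0.09,"ty": 1.5,"tz": 0.3,"ax": -1.43,"ay": -0.08,"az": 0,"claw": -1},
  {"tx": -0.09,"ty": 1.5,"tz": 0.3,"ax": -1.43,"ay": -0.08,"az": 0,"claw": -1},
  {"tx": -0.09,"ty": 1.5,"tz": 0.3,"ax": -1.43,"ay": -0.08,"az": 0,"claw": -1},
  {"tx": -0.09,"ty": 1.5,"tz": 0.2,"ax": -1.43,"ay": -0.08,"az": 0,"claw": -1},
  {"tx": -0.09,"ty": 1.5,"tz": 0.2,"ax": -1.43,"ay": -0.08,"az": 0,"claw": -1},
  {"tx": 0,"ty": 0,"tz": 0,"ax": 0,"ay": 0,"az": 0,"claw": -1},
])

```text
time_s: 14.2
tcp_pos: [0.4575, 0.1844, 0.0736]
eef_rot: [179.9, -5.9, -86.7]
contact_force: [8.6, -4.3, -9.1]
gripper_width: 0.0119
```

```bash
python3 s.py
```

```text
14.2 [0.4575 0.1844 0.0736] [179.94  -5.9  -86.69] [ 8.6 -4.3 -9.1] [-1.12 -3.05  0.19] 0.011905351508134305
```

Request:
step_arm([
  {"tx": 0.12,"ty": -1.5,"tz": 0.35,"ax": 1.43,"ay": 0.08,"az": 0,"claw": -1},
  {"tx": 0.12,"ty": -1.5,"tz": 0.35,"ax": 1.43,"ay": 0.08,"az": 0,"claw": -1},
  {"tx": 0.12,"ty": -1.5,"tz": 0.3,"ax": 1.43,"ay": 0.08,"az": 0,"claw": -1},
  {"tx": 0.12,"ty": -1.5,"tz": 0.3,"ax": 1.43,"ay": 0.08,"az": 0,"claw": -1},
  {"tx": 0.12,"ty": -1.5,"tz": 0.3,"ax": 1.43,"ay": 0.08,"az": 0,"claw": -1},
  {"tx": 0.12,"ty": -1.5,"tz": 0.3,"ax": 1.43,"ay": 0.08,"az": 0,"claw": -1},
  {"tx": 0.12,"ty": -1.5,"tz": 0.2,"ax": 1.43,"ay": 0.08,"az": 0,"claw": -1},
  {"tx": 0.12,"ty": -1.5,"tz": 0.2,"ax": 1.43,"ay": 0.08,"az": 0,"claw": -1},
  {"tx": 0,"ty": 0,"tz": 0,"ax": 0,"ay": 0,"az": 0,"claw": -1},
])

```text
time_s: 15.1
tcp_pos: [0.4583, 0.1735, 0.076]
eef_rot: [180.0, 5.9, -86.8]
contact_force: [1.3, 7.5, -10.2]
gripper_width: 0.0115
```

```bash
python3 s.py
```

```text
15.1 [0.4583 0.1735 0.076 ] [179.98   5.85 -86.84] [  1.3   7.5 -10.2] [ 1.99 -0.32  0.06] 0.011493033917184156
```

Request:
step_arm([
  {"tx": -0.09,"ty": 1.5,"tz": 0.35,"ax": -1.43,"ay": -0.08,"az": 0,"claw": -1},
  {"tx": -0.09,"ty": 1.5,"tz": 0.35,"ax": -1.43,"ay": -0.08,"az": 0,"claw": -1},
  {"tx": -0.09,"ty": 1.5,"tz": 0.3,"ax": -1.43,"ay": -0.08,"az": 0,"claw": -1},
  {"tx": -0.09,"ty": 1.5,"tz": 0.3,"ax": -1.43,"ay": -0.08,"az": 0,"claw": -1},
  {"tx": -0.09,"ty": 1.5,"tz": 0.3,"ax": -1.43,"ay": -0.08,"az": 0,"claw": -1},
  {"tx": -0.09,"ty": 1.5,"tz": 0.3,"ax": -1.43,"ay": -0.08,"az": 0,"claw": -1},
  {"tx": -0.09,"ty": 1.5,"tz": 0.2,"ax": -1.43,"ay": -0.08,"az": 0,"claw": -1},
  {"tx": -0.09,"ty": 1.5,"tz": 0.2,"ax": -1.43,"ay": -0.08,"az": 0,"claw": -1},
  {"tx": 0,"ty": 0,"tz": 0,"ax": 0,"ay": 0,"az": 0,"claw": -1},
])

```text
time_s: 16.0
tcp_pos: [0.4576, 0.1846, 0.0782]
eef_rot: [179.9, -5.9, -86.7]
contact_force: [6.9, -3.9, -8.8]
gripper_width: 0.0113
```

```bash
python3 s.py
python3 - <<'E'
from h import *
c0=np.load("scene0.npz"); c=optics.capture("scene"); np.savez("scene1.npz",**c)
print(proj(c,[[.458,.18,.08],[.508,.183,.032]]))
for d in (c0,c):
    im=d['image']; hsv=cv2.cvtColor(im,cv2.COLOR_BGR2HSV)
    a=(cv2.inRange(hsv,(0,130,50),(8,255,255))|cv2.inRange(hsv,(172,130,50),(180,255,255)))[190:240,350:400]
    print('red px',cv2.boundingRect(a),int((a>0).sum()))
w=cv2.absdiff(c0['image'],c['image'])[195:260,320:410].max(2)
pair=np.hstack([c0['image'][190:265,325:405],c['image'][190:265,325:405]]); cv2.imwrite("pics/c6.png",cv2.resize(pair,None,fx=5,fy=5,interpolation=cv2.INTER_CUBIC))
E
```

```text
16.0 [0.4576 0.1846 0.0782] [179.94  -5.88 -86.68] [ 6.9 -3.9 -8.8] [-0.8  -2.75  0.25] 0.011295650813395883
[[375.47614994 206.47660019]
 [365.37419262 228.28062673]]
red px (18, 14, 15, 13) 118
red px (29, 16, 5, 10) 39
```

View pics/c6.png

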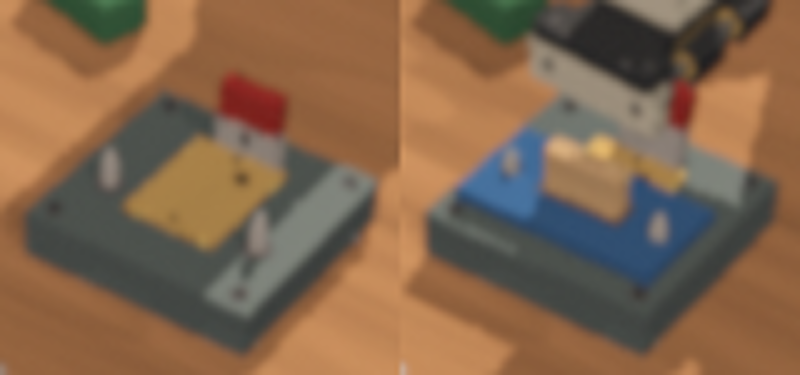

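Side by side before/now: the fixture corners are unchanged, the plate is flush with pins through it, and more of the block's steel shows under the red at (680,140). Continuing.

Request:
step_arm([
  {"tx": 0.1,"ty": -1.5,"tz": 0.35,"ax": 1.43,"ay": 0.08,"az": 0,"claw": -1},
  {"tx": 0.1,"ty": -1.5,"tz": 0.35,"ax": 1.43,"ay": 0.08,"az": 0,"claw": -1},
  {"tx": 0.1,"ty": -1.5,"tz": 0.3,"ax": 1.43,"ay": 0.08,"az": 0,"claw": -1},
  {"tx": 0.1,"ty": -1.5,"tz": 0.3,"ax": 1.43,"ay": 0.08,"az": 0,"claw": -1},
  {"tx": 0.1,"ty": -1.5,"tz": 0.3,"ax": 1.43,"ay": 0.08,"az": 0,"claw": -1},
  {"tx": 0.1,"ty": -1.5,"tz": 0.3,"ax": 1.43,"ay": 0.08,"az": 0,"claw": -1},
  {"tx": 0.1,"ty": -1.5,"tz": 0.2,"ax": 1.43,"ay": 0.08,"az": 0,"claw": -1},
  {"tx": 0.1,"ty": -1.5,"tz": 0.2,"ax": 1.43,"ay": 0.08,"az": 0,"claw": -1},
  {"tx": 0,"ty": 0,"tz": 0,"ax": 0,"ay": 0,"az": 0,"claw": -1},
])

```text
time_s: 16.95
tcp_pos: [0.4584, 0.1729, 0.0806]
eef_rot: [180.0, 5.8, -86.8]
contact_force: [1.9, 5.3, -13.8]
gripper_width: 0.012
```

Request:
step_arm([
  {"tx": -0.09,"ty": 1.5,"tz": 0.35,"ax": -1.43,"ay": -0.08,"az": 0,"claw": -1},
  {"tx": -0.09,"ty": 1.5,"tz": 0.35,"ax": -1.43,"ay": -0.08,"az": 0,"claw": -1},
  {"tx": -0.09,"ty": 1.5,"tz": 0.3,"ax": -1.43,"ay": -0.08,"az": 0,"claw": -1},
  {"tx": -0.09,"ty": 1.5,"tz": 0.3,"ax": -1.43,"ay": -0.08,"az": 0,"claw": -1},
  {"tx": -0.09,"ty": 1.5,"tz": 0.3,"ax": -1.43,"ay": -0.08,"az": 0,"claw": -1},
  {"tx": -0.09,"ty": 1.5,"tz": 0.3,"ax": -1.43,"ay": -0.08,"az": 0,"claw": -1},
  {"tx": -0.09,"ty": 1.5,"tz": 0.2,"ax": -1.43,"ay": -0.08,"az": 0,"claw": -1},
  {"tx": -0.09,"ty": 1.5,"tz": 0.2,"ax": -1.43,"ay": -0.08,"az": 0,"claw": -1},
  {"tx": 0,"ty": 0,"tz": 0,"ax": 0,"ay": 0,"az": 0,"claw": -1},
])

```text
time_s: 17.85
tcp_pos: [0.4576, 0.1849, 0.0839]
eef_rot: [180.0, -5.8, -86.7]
contact_force: [2.1, -2.5, 0.9]
gripper_width: 0.011
```

```bash
python3 s.py
```

```text
17.85 [0.4576 0.1849 0.0839] [179.98  -5.84 -86.67] [ 2.1 -2.5  0.9] [-0.71 -0.68 -0.07] 0.011034676935125618
```

Free at 14 mm (pull dropped to zero). Straightening up, then lifting slowly.

Request:
step_arm([
  {"tx": 0.09,"ty": -1.5,"tz": 0.2,"ax": 1.43,"ay": 0.08,"az": 0,"claw": -1},
  {"tx": 0.09,"ty": -1.5,"tz": 0.2,"ax": 1.43,"ay": 0.08,"az": 0,"claw": -1},
  {"tx": 0.09,"ty": -1.5,"tz": 0.2,"ax": 1.43,"ay": 0.08,"az": 0,"claw": -1},
  {"tx": 0.09,"ty": -1.5,"tz": 0.2,"ax": 1.43,"ay": 0.08,"az": 0,"claw": -1},
  {"tx": 0,"ty": 0,"tz": 0.3,"ax": 0,"ay": 0,"az": 0,"claw": -1},
  {"tx": 0,"ty": 0,"tz": 0.3,"ax": 0,"ay": 0,"az": 0,"claw": -1},
  {"tx": 0,"ty": 0,"tz": 0,"ax": 0,"ay": 0,"az": 0,"claw": -1},
])

```text
time_s: 18.55
tcp_pos: [0.4581, 0.1788, 0.0854]
eef_rot: [180.0, -0.0, -86.7]
contact_force: [-2.7, 0.1, 5.8]
gripper_width: 0.0119
```

Request:
step_arm([
  {"tx": 0,"ty": 0,"tz": 0.5,"ax": 0,"ay": 0,"az": 0,"claw": -1},
  {"tx": 0,"ty": 0,"tz": 0.5,"ax": 0,"ay": 0,"az": 0,"claw": -1},
  {"tx": 0,"ty": 0,"tz": 0,"ax": 0,"ay": 0,"az": 0,"claw": -1},
])

```text
time_s: 18.85
tcp_pos: [0.458, 0.1788, 0.0858]
eef_rot: [180.0, 0.0, -86.7]
contact_force: [-0.7, 1.9, -2.2]
gripper_width: 0.0117
```

```bash
python3 s.py
```

```text
18.85 [0.458  0.1788 0.0858] [179.97   0.   -86.74] [-0.7  1.9 -2.2] [ 0.43  0.32 -0.06] 0.011725376010733077
```

Request:
step_arm([
  {"tx": 0,"ty": 0,"tz": 0.5,"ax": 0,"ay": 0,"az": 0,"claw": -1},
  {"tx": 0,"ty": 0,"tz": 0.5,"ax": 0,"ay": 0,"az": 0,"claw": -1},
  {"tx": 0,"ty": 0,"tz": 0,"ax": 0,"ay": 0,"az": 0,"claw": -1},
])

```text
time_s: 19.15
tcp_pos: [0.4579, 0.1785, 0.087]
eef_rot: [180.0, -0.0, -86.8]
contact_force: [-0.7, -0.5, -0.5]
gripper_width: 0.0119
```

Request:
step_arm([
  {"tx": 0,"ty": 0,"tz": 0.5,"ax": 0,"ay": 0,"az": 0,"claw": -1},
  {"tx": 0,"ty": 0,"tz": 0,"ax": 0,"ay": 0,"az": 0,"claw": -1},
])

```text
time_s: 19.35
tcp_pos: [0.4579, 0.1785, 0.0875]
eef_rot: [180.0, 0.0, -86.8]
contact_force: [-1.3, -0.4, -2.4]
gripper_width: 0.0116
```

Free, only its own weight. Lifting to about 10 mm clear (TCP z ≈ 0.102).

Request:
step_arm([
  {"tx": 0,"ty": 0,"tz": 1,"ax": 0,"ay": 0,"az": 0,"claw": -1},
  {"tx": 0,"ty": 0,"tz": 1.5,"ax": 0,"ay": 0,"az": 0,"claw": -1},
  {"tx": 0,"ty": 0,"tz": 1.5,"ax": 0,"ay": 0,"az": 0,"claw": -1},
  {"tx": 0,"ty": 0,"tz": 1.5,"ax": 0,"ay": 0,"az": 0,"claw": -1},
  {"tx": 0,"ty": 0,"tz": 0,"ax": 0,"ay": 0,"az": 0,"claw": -1},
])

```text
time_s: 19.85
tcp_pos: [0.4583, 0.1789, 0.0934]
eef_rot: [-180.0, 0.0, -86.7]
contact_force: [-0.1, 0.1, -1.8]
gripper_width: 0.0119
```

Request:
step_arm([
  {"tx": 0,"ty": 0,"tz": 2,"ax": 0,"ay": 0,"az": 0,"claw": -1},
  {"tx": 0,"ty": 0,"tz": 2.5,"ax": 0,"ay": 0,"az": 0,"claw": -1},
  {"tx": 0,"ty": 0,"tz": 2.5,"ax": 0,"ay": 0,"az": 0,"claw": -1},
  {"tx": 0,"ty": 0,"tz": 2,"ax": 0,"ay": 0,"az": 0,"claw": -1},
  {"tx": 0,"ty": 0,"tz": 0,"ax": 0,"ay": 0,"az": 0,"claw": -1},
  {"tx": 0,"ty": 0,"tz": 0,"ax": 0,"ay": 0,"az": 0,"claw": -1},
  {"tx": 0,"ty": 0,"tz": 0,"ax": 0,"ay": 0,"az": 0,"claw": -1},
])

```text
time_s: 20.55
tcp_pos: [0.458, 0.1787, 0.102]
eef_rot: [180.0, 0.0, -86.8]
contact_force: [0.3, -1.1, -2.8]
gripper_width: 0.0115
```

```bash
python3 s.py
python3 - <<'E'
from h import *
c=optics.capture("scene"); w=optics.capture("wrist")
a=cv2.resize(c['image'][170:265,320:410],None,fx=4.4,fy=4.4,interpolation=cv2.INTER_CUBIC)
b=cv2.resize(w['image'][80:300,220:420],(396,418))
cv2.imwrite("pics/c7.png",np.hstack([a,b]))
g=lambda L:(np.array(L)-[220,80])*[396/200,418/220]+[a.shape[1],0]
s=r.get_state()['tcp_pos']
print('slot mouth/bottom px scene', (proj(c,[[.458,.18,.032],s-[0,0,.06]])-[320,170])*4.4)
m=cv2.inRange(cv2.cvtColor(w['image'],cv2.COLOR_BGR2HSV),(100,130,40),(125,255,255)); m=cv2.morphologyEx(m,cv2.MORPH_CLOSE,np.ones((25,25)))
k=max(cv2.findContours(m,0,2)[0],key=cv2.contourArea)
print('plate',cv2.boundingRect(k),cv2.minAreaRect((plane(w,k.reshape(-1,2),.044)[:,:2]*1000).astype(np.float32)))
np.savez("w7.npz",**w)
E
```

```text
20.55 [0.458  0.1787 0.102 ] [ 1.7997e+02  2.0000e-02 -8.6750e+01] [ 0.3 -1.1 -2.8] [-0.04  0.13  0.02] 0.01145839467621401
slot mouth/bottom px scene [[239.89310786 218.10002784]
 [239.08672375 205.5780044 ]]
plate (142, 134, 118, 142) ((528.7657470703125, 168.83529663085938), (70.2570571899414, 99.79153442382812), 3.530219316482544)
```

View pics/c7.png

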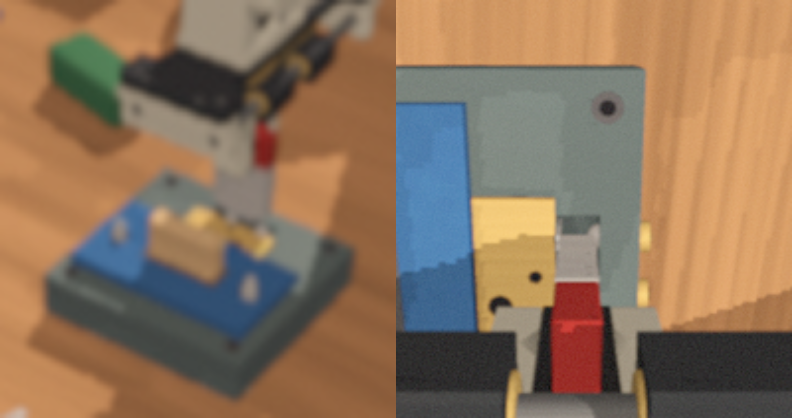

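Left: block held upright over the slot, plate and brass in place. Right: red top at (577,350), steel down to about (578,235), with the dark slot visible beyond it. One numeric check, then hand-in.

Run:
```python
from h import *
w=np.load("w7.npz"); f=lambda u,v:[(u-396)/1.98+220,v/1.9+80]
print('screw',plane(w,[f(607,107)],.032)*1000,'(was 451.3,117.8)')
print('brass far corner',plane(w,[f(555,198)],.036)*1000)
y=np.array([-.0567,.9984,0]); s=np.array([.458,.1787,.102])
for slip in (0,.005,.01):
    q=proj(w,[s-.02*y-[0,0,.060+slip],s-.02*y-[0,0,.016+slip],s-.02*y+[0,0,.01-slip]]); print(slip,[( (u-220)*1.98+396,(v-80)*1.9) for u,v in q])
```

```text
screw [[451.14033876 117.2982103   32.        ]] (was 451.3,117.8)
brass far corner [[466.76989931 149.75453554  36.        ]]
0 [(np.float64(575.8330793281815), np.float64(228.35343029172364)), (np.float64(575.9485937136185), np.float64(277.16637066849347)), (np.float64(576.0487348133814), np.float64(319.49580568920976))]
0.005 [(np.float64(575.8228166764624), np.float64(224.01750168481033)), (np.float64(575.9326343132943), np.float64(270.4214638734119)), (np.float64(576.0268695901825), np.float64(310.25240472089655))]
0.01 [(np.float64(575.8130013625151), np.float64(219.87068780199306)), (np.float64(575.9175337506001), np.float64(264.0398043690022)), (np.float64(576.006369401902), np.float64(301.58658105063375))]
```

```bash
python3 -c "
from plant import r
print(r.close_job())"
```

```text
the job is handed in; nothing more can be done
None
```

The job is handed in at about 20.6 s of the 64 s allowed. The clamp plate is on the pins and the setting block is held upright above its slot. The close call gave no verdict.

- **Clamp plate:** I lowered the largest blue plate over both pins until contact force showed it resting on the brass, then let go of it. A wrist view afterwards showed it flat, with the pins through both holes. It measured 69 × 129 mm at the expected height.
- **Setting block:** I gripped it at 60 N and rocked it ±0.1 rad, one lean to +y and then six full swings. It rose about 2 mm per swing, with readings of 9–14 N pull at the end of each swing. It came free at 14 mm, and I lifted it straight to about 10 mm clear.
- **Final checks:** The last force reading was only the block's own weight (2.8 N), and the tool was upright. The picture matched no slip in the grip. A fixture screw measured within 0.6 mm of its earlier place, and the brass looked undisturbed.
- **Not matching or not checked:**
  - The first move calls were refused until every field was given.
  - The last plate measurement (99.8 mm long) was short because the plate was partly out of view, so it confirms only its x position and angle.
  - I did not measure the bench clutter again, but nothing was touched.

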